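# Listen for a leaking seat at the spindle of a relief valve

### The job

Take the listening probe out of its sloping rest and set its pin on the end of the relief valve's spindle (the sloping valve with the hexagonal body), straight in line with the spindle; press gently until the sprung pin is about half-way in and hold it still like that for at least two seconds. Then put the probe back in its rest the way you found it, pin down, and let go, without disturbing the other things on the bench.

Things in the scene. Friction and masses are not known exactly. Their poses are not given: they have to be found in the camera images.
- probe: listening probe, 135 to 225 g, grey, gripped across its width near the butt: flat-sided body 40 mm wide (own y), 24 thick (own x), 130 long, small display on its +x face; then a tapered black nose 17 mm thick, 30 long, and a steel pin. Origin: centre of the body's front end (the shoulder where the nose starts); own z runs from pin to butt: butt at z = +130 mm, pin end at z = -70 mm
- pin_end (a point): rounded end of the probe's steel pin (6 mm thick), on the probe's axis, 70 mm in front of the shoulder when the pin is fully out
- probe_pin (a joint): how far the probe's sprung pin is pushed in: 0 = fully out, 0.010 m = at its stop. The spring starts at 3 N and adds 1 N per mm: half-way in (5 mm) is about 8 N
- seat: sloping pocket of the probe rest, grey sheet steel, fixed. Origin: where the centre of the probe's shoulder sits, 88 mm above the bench; own z: axis of the probe lying there, 30 degrees from vertical, upper end leaning towards the robot; own x: up and away from the spine, a strip 24 mm wide on which the probe's -x face lies, display out. The probe may lie up to 4 mm to either side
- relief: relief valve, fixed, stainless steel, leaning 35 degrees from vertical, upper end towards the robot: inlet nut, hexagonal body 32 mm across flats with a side outlet at +y, round bonnet, lock nut, spindle 17 mm thick with a flat end. Origin: centre of the lock nut's outer face, 136 mm above the bench; own z runs out along the spindle
- transmitter: pressure transmitter, fixed, on a plate of the same kind and with the same slope as the relief valve: round body 42 mm with a domed end and a side plug, no spindle. Origin: centre of the rim of the domed end, 136 mm above the bench; own z along its axis. Leave it alone
- wrench: combination wrench lying on the bench, 200 mm long, bystander
- tape_roll: roll of masking tape lying flat, 104 mm across, 25 mm high, bystander
- tee: loose stainless tee fitting, 100 mm long, 22 mm high, bystander
- check_valve: brass check valve with a hexagonal body, 135 mm long, 30 mm high, bystander
- dome_regulator: brass cylinder 72 mm across and 98 mm high with two side ports, standing, bystander
- coupling: quick coupling lying on the bench, 122 mm long, 34 mm high, bystander
- rest_mouth (a point): point of the probe rest on the pocket's axis (own z of the seat) level with the top of its side cheeks, 60 mm up the slope from the seat's origin. The cheeks stand 48 mm apart, flared over the last 14 mm; the +x side is open. The shoulder rests on a ledge in two halves, 6 mm thick, 28 mm gap between for the nose. Above this point the probe's upper 70 mm stand free, only the spine behind
- spindle_root (a point): same point as the relief valve's origin, where the spindle comes out of the lock nut. The spindle's flat end stands 8 to 30 mm farther out along the valve's own z: it is screwed to another height every time and is not measured; it does not give way when pressed

How it is judged:
By the outcome, as a careful person would: the job done as asked, in the order asked, and still so for the second after the job is handed in, with the robot touching nothing.
It also fails if it takes over 64 s, if anything falls off the work surface, if the arm or the gripper's body presses on something with over 40 N, if the wrist force passes 120 N, or if a joint passes its speed limit or range.

### The arm

A 6-joint arm with a two-finger parallel gripper is mounted at the origin on the work surface. World frame = base frame: x ahead of the robot, y to its left, z up, the work surface at z = 0. Lengths are in m, angles in rad, forces in N, time in s.
With the tool pointing down it reaches from about 0.325 to 0.9 m from the base axis. Payload 3.5 kg.
Tool frame: the origin (TCP) lies on the centre line of the jaws, within the pads' length; the fingertips stand 11 mm ahead of it and the grasp point (between the pads) lies 8 mm behind it; z points along the fingers, y is the line along which they close (so a half turn about z gives the same grasp; the last joint's range is limited). The gripper opens to 85 mm and grips with 20 to 120 N. Pads are 22 mm wide; open, the fingers measure 114 mm over their backs; the gripper's body (76 mm by 85 mm) begins 54 mm behind the grasp point. The pads swing forward as they close: fully open they stand 13 mm farther back than shut.
Start: joints at [-1.378, 0.276, -0.026, 1.268, 0, 1.467], TCP at [0.182, -0.598, 0.242] pointing down, gripper open.
Joint ranges: [-3.12, 3.12], [-0.85, 1.88], [-1.08, 1.24], [-1.95, 2.15], [-1.57, 1.53], [-3.14, 3.14]. Speed limits (rad/s): [2.57, 2.57, 3.14, 3.14, 3.14, 3.14].

### API

Orientations are given as a rotation vector (axis times angle).
In Python, from bench import ctrl gives the robot as it stands. Calls block until the motion is done:
- ctrl.reach(position, orientation): joint-space move of the TCP to a pose.
- ctrl.move_straight(position, velocity=0.15, attitude=None, guard=None): straight line of the TCP; attitude=None keeps the orientation; velocity is the mean speed in m/s. With guard (N) it stops when the force on the tool has changed by that much, and returns True; else False.
- ctrl.goto_joints(angles): joint-space move.
- ctrl.move_gripper(opening, squeeze=None): opening from 0.0 (shut) to 1.0 (fully open); squeeze is the grip in N (None keeps the last); returns when the fingers have stopped.
- ctrl.dwell(seconds).
- ctrl.inverse_kinematics(position, orientation): joint angles nearest the present ones, or None.
- ctrl.state(): the state.
- ctrl.read_camera(name): name is "side" or "top" or "wrist"; returns (picture, depth): 384x512x3 uint8, red, green, blue; 384x512 float32, m along the optical axis (not along the pixel's ray), 0 where there is no reading.
- ctrl.camera_params(name): a dict with "mtx" (3x3 intrinsics, pixels), "dist_coeffs" ([k1, k2, p1, p2, k3] as OpenCV has them; the pictures are not rectified), "extrinsics" (4x4, takes a point from camera to world coordinates). Camera axes: x right, y down, z forward; pixel columns grow to the right and rows downward; lengths in m; the calibration is good to about 2 mm. A picture is of the moment at which its call begins: read the wrist's pose just before it. camera_params takes no time and is no camera call; for the wrist camera it gives the pose at the moment of the call.
A pose or a line that the arm cannot do raises ctrl.IKError and nothing moves.
- ctrl.close_job(): hands the job in; it is judged then, once.
The state is a dict: "clock": time; "joint_positions": joint angles; "qvel": joint speeds; "effort": joint torques, N m; "eef_pos": TCP position; "tcp_rot": TCP orientation; "force": force on the tool from outside, world axes, zero at the start; "wrist_torque": the same for the moment, N m; "width": opening from 0.0 (shut) to 1.0 (fully open); "finger_force": force on a finger pad.
Only numpy, scipy, OpenCV 4.12 (cv2) and the standard library are available. Lean on these libraries where they do the work, as an engineer would, in place of code of your own. Each camera call takes 0.05 s, during which the arm holds its last target. There are 200 camera calls.

## Working session

There is one attempt and no reset: what is moved stays moved. The work goes in short steps, each a Python script; the robot and the scene stay as the last script left them, time stands still between calls to the robot, and variables do not carry over. Pictures are saved under pics/ and viewed, at most 10 in all, crops included, and the job is handed in when it is done.

```bash
ls; mkdir -p pics; python3 - <<'E'
from bench import ctrl
import cv2,numpy as np
for n in ["side","top","wrist"]:
    p,d=ctrl.read_camera(n); c=ctrl.camera_params(n)
    cv2.imwrite(f"pics/{n}0.png",p[:,:,::-1]); np.savez(f"pics/{n}0.npz",d=d,p=p,E=c["extrinsics"],K=c["mtx"],D=c["dist_coeffs"])
    print(n,np.round(c["extrinsics"],3).tolist(),np.round(c["mtx"],1).tolist(),c["dist_coeffs"],(d>0).mean())
a=cv2.imread("pics/side0.png");b=cv2.imread("pics/top0.png")
cv2.imwrite("pics/a.png",cv2.resize(a,(800,600),interpolation=cv2.INTER_CUBIC));cv2.imwrite("pics/b.png",cv2.resize(b,(800,600),interpolation=cv2.INTER_CUBIC))
print(ctrl.state())
E
```

```text
bench.py
pics
side [[-0.929, -0.216, 0.301, 0.254], [-0.37, 0.575, -0.729, 0.674], [-0.016, -0.789, -0.614, 0.744], [0.0, 0.0, 0.0, 1.0]] [[404.0, 0.0, 255.1], [0.0, 404.0, 189.0], [0.0, 0.0, 1.0]] [-0.09690002  0.          0.          0.          0.        ] 0.995880126953125
top [[0.008, -0.981, 0.192, 0.341], [-1.0, -0.013, -0.024, -0.068], [0.026, -0.191, -0.981, 1.143], [0.0, 0.0, 0.0, 1.0]] [[426.1, 0.0, 257.9], [0.0, 426.1, 193.0], [0.0, 0.0, 1.0]] [-0.09611348  0.          0.          0.          0.        ] 0.996368408203125
wrist [[0.292, -0.92, -0.261, 0.249], [-0.956, -0.281, -0.078, -0.577], [-0.002, 0.272, -0.962, 0.373], [0.0, 0.0, 0.0, 1.0]] [[332.5, 0.0, 258.6], [0.0, 332.5, 188.8], [0.0, 0.0, 1.0]] [-0.01773456  0.          0.          0.          0.        ] 0.9959513346354166
{'clock': 0.15, 'joint_positions': array([-1.37840896e+00,  2.76985373e-01, -2.75540934e-02,  1.26800974e+00,
        2.93431136e-06,  1.46740681e+00]), 'qvel': array([ 0.00077076, -0.00282315,  0.00476349, -0.00261255,  0.00046261,
       -0.00020772]), 'effort': array([ 6.70919671e-04, -4.46056259e+01,  2.95639247e+01,  1.05331439e-02,
       -1.64033027e-04,  1.56506906e-05]), 'eef_pos': array([ 0.18206102, -0.59727839,  0.24140528]), 'tcp_rot': array([-3.10556819e+00, -4.62655473e-01,  1.17813005e-04]), 'force': array([-1.06476662, -0.15140096, -0.31854213]), 'wrist_torque': array([-0.08643883, -0.01416665, -0.00699945]), 'finger_force': 0.0, 'width': 0.9998646036002257}
```

View pics/a.png

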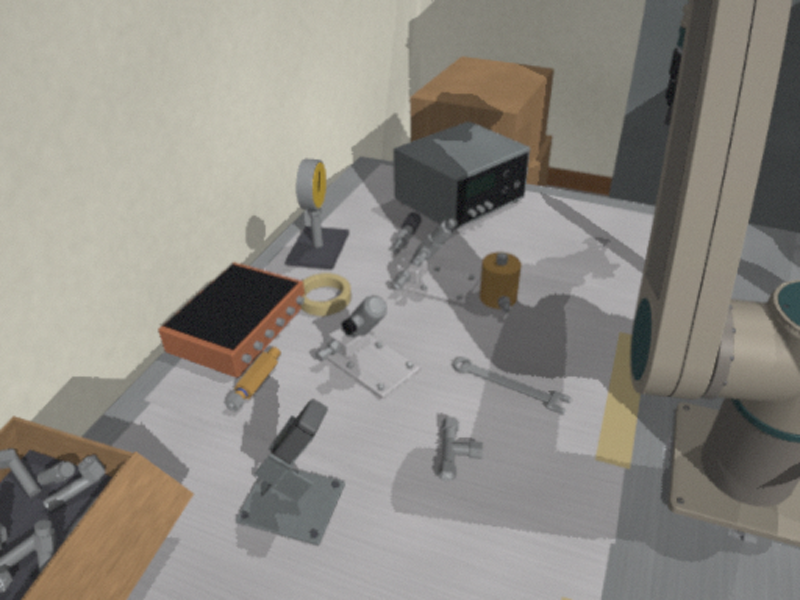

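View pics/b.png

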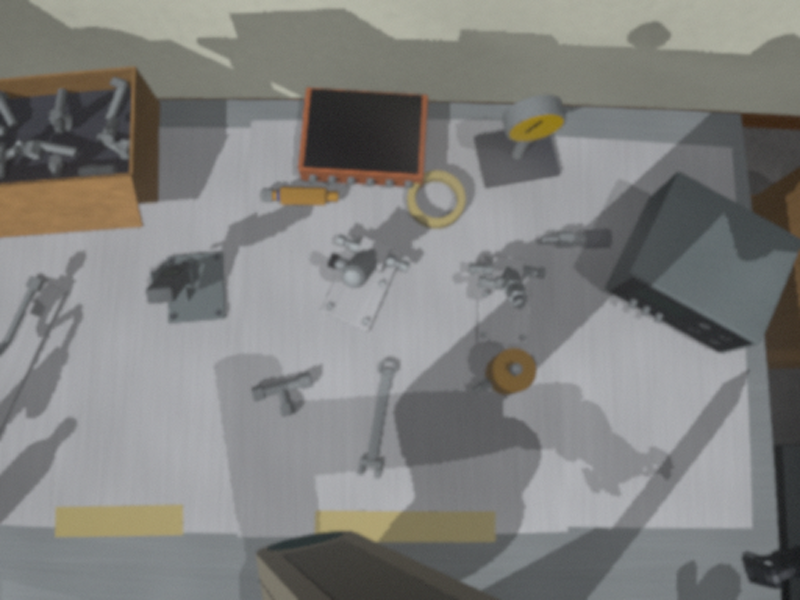

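The side view shows the probe in its rest at (300,430) and the transmitter at (368,315). The relief valve is at about (430,250), with the brass regulator near it at (500,280). In the top view the rest is at (175,280), the transmitter at (350,265), the relief valve's end at (515,295) and the regulator at (511,370).

```bash
cat > h.py <<'E'
import numpy as np,cv2
from scipy.spatial.transform import Rotation as R
def cloud(f):
    z=np.load(f); d=z["d"]; v,u=np.mgrid[:384,:512]
    n=cv2.undistortPoints(np.stack([u,v],-1).reshape(-1,1,2).astype(float),z["K"],z["D"]).reshape(384,512,2)
    P=np.dstack([n*d[...,None],d])@z["E"][:3,:3].T+z["E"][:3,3]
    P[d==0]=np.nan
    return P,z["p"]
def grab(ctrl,n,name):
    c=ctrl.camera_params(n); p,d=ctrl.read_camera(n)
    cv2.imwrite(f"pics/{name}.png",p[:,:,::-1]); np.savez(f"pics/{name}.npz",d=d,p=p,E=c["extrinsics"],K=c["mtx"],D=c["dist_coeffs"])
def proj(f,X):
    z=np.load(f);E=np.linalg.inv(z["E"]); rv=cv2.Rodrigues(E[:3,:3])[0]
    return cv2.projectPoints(np.atleast_2d(X).astype(float),rv,E[:3,3],z["K"],z["D"])[0].reshape(-1,2)
E
python3 - <<'E'
from h import *
P,_=cloud("pics/top0.npz")
s=.64
for n,u,v in [("probe butt",160,290),("probe",172,275),("restplate",210,300),("plate corners",225,252),("",170,320),("",227,317),("relief end",517,297),("rel body",495,272),("relplate",522,338),("",478,335),("trans dome",352,272),("trans plate",368,328),("reg",511,370),("desk",600,400)]:
    print(n,np.round(P[int(v*s),int(u*s)],3))
Q,_=cloud("pics/side0.npz")
for n,u,v in [("butt",316,408),("disp",295,435),("relplate",460,275),("relend",450,232),("reltop",408,225),("dome",372,305)]:
    print(n,np.round(Q[int(v*s),int(u*s)],3))
from bench import ctrl
T=R.from_rotvec(ctrl.state()["tcp_rot"]).as_matrix();E=ctrl.camera_params("wrist")["extrinsics"]
print("cam in tcp",np.round(T.T@E[:3,:3],3).tolist(),T.T@(E[:3,3]-ctrl.state()["eef_pos"]))
E
```

```text
probe butt [0.538 0.262 0.203]
probe [0.571 0.262 0.153]
restplate [0.561 0.242 0.005]
plate corners [ 0.651  0.221 -0.001]
 [0.527 0.31  0.009]
 [ 0.535  0.211 -0.   ]
relief end [ 0.544 -0.265  0.151]
rel body [ 0.61  -0.25   0.041]
relplate [ 0.5   -0.301  0.018]
 [ 0.506 -0.223  0.013]
trans dome [ 0.581 -0.013  0.148]
trans plate [ 0.517 -0.035  0.012]
reg [ 0.439 -0.266  0.096]
desk [ 0.395 -0.437  0.005]
butt [0.531 0.259 0.201]
disp [0.547 0.287 0.18 ]
relplate [ 0.526 -0.302  0.008]
relend [ 0.538 -0.266  0.129]
reltop [ 0.678 -0.414  0.027]
dome [ 0.579 -0.005  0.142]
cam in tcp [[0.0, -0.962, -0.272], [1.0, 0.0, 0.0], [-0.0, -0.272, 0.962]] [ 0.06973544 -0.00036925 -0.13168927]
```

```bash
cat >> h.py <<'E'
def frame(lean,yaw=0.,roll=0.):
    "tool rotation with approach opposite an axis leaning `lean` deg from vertical toward -x (turned by yaw deg about world z)"
    l=np.radians(lean); z=np.array([np.sin(l),0,-np.cos(l)]); x=np.array([np.cos(l),0,np.sin(l)])
    M=np.column_stack([x,np.cross(z,x),z])
    return R.from_euler('z',yaw,degrees=True)*R.from_matrix(M)*R.from_euler('z',roll,degrees=True)
def look(target,dist,lean,yaw,roll=0):
    "TCP pose so that the wrist camera looks at target from dist, camera axis leaning"
    C=np.array([[0,-.962,-.272],[1,0,0],[0,-.272,.962]]); t=np.array([.0697,-.0004,-.1317])
    T=frame(lean,yaw,roll); cam=np.array(target)-T.apply(C[:,2])*dist
    return cam-T.apply(t),T
E
cat > views.py <<'E'
from bench import ctrl
from h import *
import sys
r=(0.575,.26,.13); v=(0.55,-.262,.14)
for n,t,d,l,y in [("v1",v,.3,30,0),("v2",v,.3,22,-50),("p1",r,.32,25,0),("p2",r,.32,22,45)]:
    p,T=look(t,d,l,y)
    try:
        ctrl.reach(p,T.as_rotvec()); ctrl.dwell(.2); grab(ctrl,"wrist",n); print(n,ctrl.state()["clock"],p)
    except ctrl.IKError as e: print(n,"IK",e,p)
ims=[cv2.imread(f"pics/{n}.png") for n in ["v1","v2","p1","p2"]]
E
python3 views.py; python3 - <<'E'
import cv2,numpy as np
from h import *
for a,b in ["v1 v2".split(),"p1 p2".split()]:
    try:
        i=[cv2.imread(f"pics/{n}.png") for n in (a,b)]
        m=np.hstack([cv2.resize(q[42:342,56:456],(400,300)) for q in i]);cv2.imwrite(f"pics/m_{a}.png",m)
    except Exception as e: print(e)
m=[cv2.imread(f"pics/m_{a}.png") for a in("v1","p1")]
cv2.imwrite("pics/mos.png",np.vstack(m))
E
```

```text
v1 2.05 [ 0.4818557  -0.2624      0.28182939]
v2 6.55 [ 0.51900543 -0.2256844   0.28993297]
p1 8.5583 [0.5162754  0.2596     0.29696525]
p2 13.1833 [0.53999409 0.2244284  0.29980984]
```

View pics/mos.png

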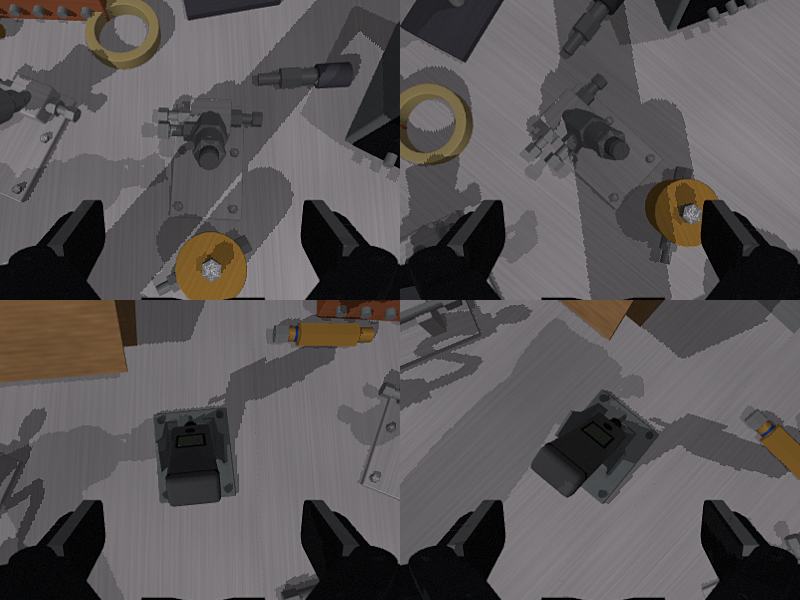

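The upper pair shows the relief spindle end at (208,155) in v1 and (615,148) in v2, with its side outlet to the right. The lower pair shows the probe, display outward, with its butt at (193,490) in p1 and (560,470) in p2.

```bash
python3 - <<'E'
from h import *
i=[cv2.imread(f"pics/{n}.png") for n in("v1","v2")]
a=cv2.resize(i[0][120:240,200:300],(400,480),interpolation=cv2.INTER_CUBIC)   # 4x
b=cv2.resize(i[1][120:240,200:300],(400,480),interpolation=cv2.INTER_CUBIC)
m=np.hstack([a,b]); m=cv2.convertScaleAbs(m,alpha=1.6,beta=10); cv2.imwrite("pics/relcrop.png",m)
# probe fit
from scipy.optimize import least_squares
pts=[]
for n in("p1","p2"):
    P,_=cloud(f"pics/{n}.npz"); P=P.reshape(-1,3)
    pts.append(P[(abs(P[:,0]-.57)<.09)&(abs(P[:,1]-.26)<.06)&(P[:,2]>.10)&(P[:,2]<.22)])
def pose(q):
    base=np.column_stack([[np.cos(np.pi/6),0,.5],[0,1,0],[-.5,0,np.cos(np.pi/6)]])
    return R.from_rotvec(q[3:])*R.from_matrix(base)
def sdf(q,X):
    L=pose(q).inv().apply(X-q[:3])-[0,0,.065]
    d=abs(L)-[.012,.020,.065]
    return np.linalg.norm(np.maximum(d,0),axis=1)+np.minimum(d.max(1),0)
for sel in (pts[:1],pts[1:],pts):
    X=np.vstack(sel)
    q=np.array([.60,.26,.088,0,0,0.])
    for th in(.03,.012,.006,.004,.004):
        S=X[(abs(sdf(q,X))<th)]
        S=S[pose(q).inv().apply(S-q[:3])[:,2]>.05]
        r=least_squares(sdf,q,args=(S,),loss="soft_l1",f_scale=.001,x_scale=[.01]*3+[.1]*3); q=r.x
    A=pose(q).as_matrix()
    print(len(S),np.round(q,4),"rms",np.sqrt((sdf(q,S)**2).mean()),"lean",np.degrees(np.arccos(A[2,2])),"yaw z",np.degrees(np.arctan2(-A[1,2],-A[0,2])),"y axis",np.round(A[:,1],3),"butt",np.round(q[:3]+A[:,2]*.13,4))
# plate edge yaw
E
```

```text
3335 [ 0.5965  0.2797  0.089   0.038  -0.0194  0.126 ] rms 0.0009098850415198951 lean 31.312108774350254 yaw z 10.704526070711774 y axis [-0.126  0.991  0.037] butt [0.5301 0.2671 0.2001]
3517 [ 0.597   0.2732  0.0888 -0.0011 -0.0202  0.0999] rms 0.0005707303819511432 lean 31.152232625828862 yaw z 5.5193194449212175 y axis [-0.1    0.995 -0.002] butt [0.5301 0.2667 0.2   ]
6803 [ 0.5969  0.2747  0.0888  0.0097 -0.0199  0.1073] rms 0.0007258447485595051 lean 31.169961431491803 yaw z 6.968407752372242 y axis [-0.107  0.994  0.009] butt [0.5302 0.2665 0.2   ]
```

View pics/relcrop.png

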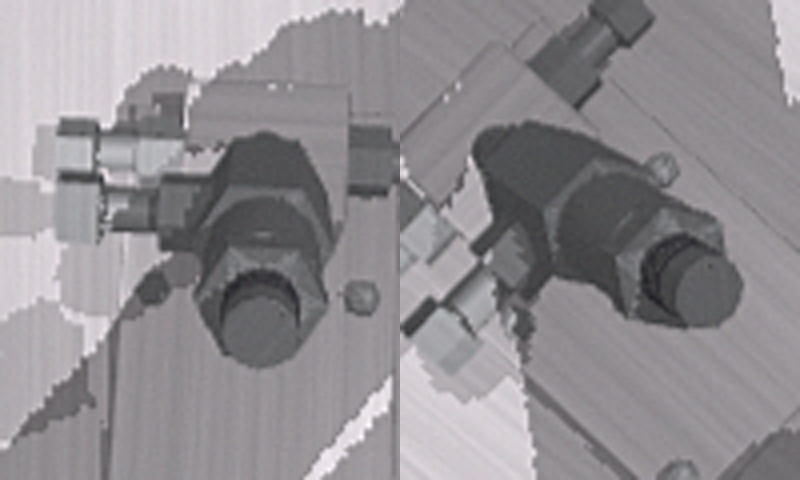

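The crop shows the spindle's end disc centred at (260,327) on the left and (708,282) on the right. The lock nut is behind it, with the round bonnet and hexagonal body further back.

```bash
python3 - <<'E'
from h import *
from scipy.optimize import least_squares
def ray(f,uv):
    z=np.load(f);n=cv2.undistortPoints(np.array([[uv]],float),z["K"],z["D"]).ravel()
    d=z["E"][:3,:3]@[n[0],n[1],1]; return z["E"][:3,3],d/np.linalg.norm(d)
def tri(*o):
    A=[];b=[]
    for f,uv in o:
        c,d=ray(f,uv);M=np.eye(3)-np.outer(d,d);A.append(M);b.append(M@c)
    X=np.linalg.lstsq(np.vstack(A),np.hstack(b),rcond=None)[0]
    return X,[np.linalg.norm((np.eye(3)-np.outer(ray(f,uv)[1],ray(f,uv)[1]))@(X-ray(f,uv)[0])) for f,uv in o]
V1,V2="pics/v1.npz","pics/v2.npz"
print("end tri",tri((V1,(264.6,201.4)),(V2,(276.6,190.1))))
C={n:cloud(f"pics/{n}.npz")[0] for n in("v1","v2")}
print("end depth",C["v1"][201,264],C["v2"][190,276])
# plate bolts in v1 (mosaic +56,+42)
B=[C["v1"][int(v+42),int(u+56)] for u,v in[(178,205),(232,208),(233,153)]]
print("bolts",np.round(B,4).tolist(),"yaw", np.degrees(np.arctan2((B[0]-B[1])[1],(B[0]-B[1])[0]))-90,np.degrees(np.arctan2((B[2]-B[1])[1],(B[2]-B[1])[0])))
pts=np.vstack([c.reshape(-1,3) for c in C.values()])
e0=tri((V1,(264.6,201.4)),(V2,(276.6,190.1)))[0]
def ax(lean,yaw):
    l,y=np.radians([lean,yaw]); return np.array([-np.sin(l)*np.cos(y),-np.sin(l)*np.sin(y),np.cos(l)])
def sd(q,X):
    a=ax(q[3],q[4]); w=X-q[:3]; h=w@a; r=np.linalg.norm(w-np.outer(h,a),axis=1)-.0085
    return np.where((r>0)&(h>0),np.hypot(r,h),np.maximum(r,h))
q=np.r_[e0,35,0.]
X=pts[np.linalg.norm(pts-e0,axis=1)<.03]
for th in(.006,.004,.003,.003,.003):
    S=X[abs(sd(q,X))<th]; S=S[(S-q[:3])@ax(q[3],q[4])>-.008]
    q=least_squares(lambda q:np.r_[sd(q,S)/.001,(q[3]-35)/.05],q,x_scale=[.01]*3+[10,10],loss="soft_l1").x
    print(len(S),np.round(q,4),np.sqrt((sd(q,S)**2).mean()))
a=ax(q[3],q[4]);w=pts-q[:3];h=w@a;r=np.linalg.norm(w-np.outer(h,a),axis=1)
for k in range(-70,6,3):
    m=(h*1000>=k)&(h*1000<k+3)&(r<.024)
    if m.sum()>5: print(k,m.sum(),np.round(np.percentile(r[m]*1000,[5,50,95]),1),end="; ")
# end-face & nut-face centroid checks
m=(abs(h)<.0015)&(r<.012); c=pts[m]; print("\nend face n",m.sum(),c.mean(0)); u,s,vt=np.linalg.svd(c-c.mean(0)); n=vt[2]*np.sign(vt[2][2]); print("normal lean",np.degrees(np.arccos(n[2])),"yaw",np.degrees(np.arctan2(-n[1],-n[0])))
# bonnet / body: mid-section cylinder fit with free radius, axis dir free
for lo,hi,R0 in [(-.045,-.012,.014)]:
    m=(h>lo)&(h<hi)&(r<.02)&(r>.008); S=pts[m]
    print("mid",m.sum())
E
```

```text
end tri (array([ 0.53603376, -0.26851878,  0.1524345 ]), [np.float64(0.0008179983772949931), np.float64(0.0008179983772945366)])
end depth [ 0.53606739 -0.26728909  0.15208341] [ 0.53686827 -0.26901973  0.15213716]
bolts [[0.5073, -0.2323, 0.0162], [0.5037, -0.2988, 0.0153], [0.5731, -0.3016, 0.0156]] yaw -3.130607447642575 -2.2996285326412167
634 [ 0.5346 -0.2679  0.1504 35.0017 -2.8078] 0.0005595778663530821
660 [ 0.5346 -0.2678  0.1504 35.0016 -2.8208] 0.0005534429463992652
660 [ 0.5346 -0.2678  0.1504 35.0016 -2.8208] 0.0005534429471502772
660 [ 0.5346 -0.2678  0.1504 35.0016 -2.8208] 0.0005534429471502772
660 [ 0.5346 -0.2678  0.1504 35.0016 -2.8208] 0.0005534429471502772
-70 69 [16.  17.1 18.7]; -67 70 [16.  16.8 18.4]; -64 69 [16.1 16.8 18.3]; -61 77 [16.1 16.8 18.3]; -58 284 [14.2 16.  17.9]; -55 126 [13.9 14.9 17.5]; -52 63 [13.8 14.3 14.8]; -49 62 [13.9 14.3 14.7]; -46 68 [13.9 14.3 14.8]; -43 68 [13.9 14.3 14.7]; -40 67 [13.9 14.3 14.8]; -37 75 [13.8 14.3 15. ]; -34 74 [13.8 14.3 14.7]; -31 69 [13.9 14.3 14.6]; -28 94 [13.5 14.2 14.8]; -25 82 [13.4 14.1 15.5]; -22 97 [12.7 14.2 15.5]; -19 666 [ 8.7 12.  14.6]; -16 70 [ 8.2  8.8 13.7]; -13 57 [8.1 8.7 9.2]; -10 72 [8.  8.6 9.1]; -7 56 [7.7 8.5 9. ]; -4 80 [3.8 8.3 9. ]; -1 495 [2.  6.  8.3]; 
end face n 518 [ 0.53520032 -0.26778453  0.15075946]
normal lean 34.710356711823486 yaw -3.1419262851752503
mid 1412
```

```bash
cat > fit.py <<'E'
from h import *
from scipy.optimize import least_squares
pts=[]
for n in("p1","p2"):
    P,_=cloud(f"pics/{n}.npz"); P=P.reshape(-1,3)
    pts.append(P[(abs(P[:,0]-.57)<.09)&(abs(P[:,1]-.26)<.06)&(P[:,2]>.10)&(P[:,2]<.22)])
X=np.vstack(pts)
base=R.from_matrix(np.column_stack([[np.cos(np.pi/6),0,.5],[0,1,0],[-.5,0,np.cos(np.pi/6)]]))
def pose(q): return R.from_euler('z',q[3])*base
def sdf(q,X):
    d=abs(pose(q).inv().apply(X-q[:3])-[0,0,.065])-[.012,.020,.065]
    return np.linalg.norm(np.maximum(d,0),axis=1)+np.minimum(d.max(1),0)
q=np.array([.597,.272,.088,.1])
for th in(.012,.006,.004,.004):
    S=X[abs(sdf(q,X))<th]; S=S[pose(q).inv().apply(S-q[:3])[:,2]>.05]
    q=least_squares(sdf,q,args=(S,),loss="soft_l1",f_scale=.001,x_scale=[.01]*3+[.1]).x
print(q[:3],np.degrees(q[3]),len(S),np.sqrt((sdf(q,S)**2).mean()))
E
cat > grasp.py <<'E'
from fit import *
from bench import ctrl
import json
A=pose(q).as_matrix(); s=q[:3]; z=A[:,2]; yaw=np.degrees(q[3])
T=frame(30,yaw); assert np.allclose(T.as_matrix()[:,2],-z)
g=s+.097*z
np.savez("seat.npz",A=A,s=s,g=g,rv=T.as_rotvec())
ctrl.move_gripper(1.0)
ctrl.reach(g+.11*z,T.as_rotvec())
st=ctrl.state();print(st["clock"],st["eef_pos"]-(g+.11*z))
print("hit",ctrl.move_straight(g,.08,guard=8))
print(ctrl.state()["eef_pos"]-g)
ctrl.move_gripper(0.0,60); ctrl.dwell(.3)
st=ctrl.state();print({k:st[k] for k in("clock","eef_pos","force","width","finger_force")})
grab(ctrl,"side","g_side")
i=cv2.imread("pics/g_side.png")[190:380,110:310];cv2.imwrite("pics/gc.png",cv2.resize(i,None,fx=3,fy=3,interpolation=cv2.INTER_CUBIC))
E
python3 grasp.py
```

```text
[0.59542237 0.27311596 0.08777349] 5.73717714192232 6758 0.0006683748695045394
17.8417 [ 2.41387225e-05 -9.00893479e-06 -2.36293819e-06]
hit False
[0.00021306 0.00020845 0.00070905]
{'clock': 20.15, 'eef_pos': array([0.54721813, 0.26815746, 0.17213184]), 'force': array([-3.68743827, -3.53392198,  6.42347801]), 'width': 0.4681770347338849, 'finger_force': 59.88604724407196}
```

View pics/gc.png

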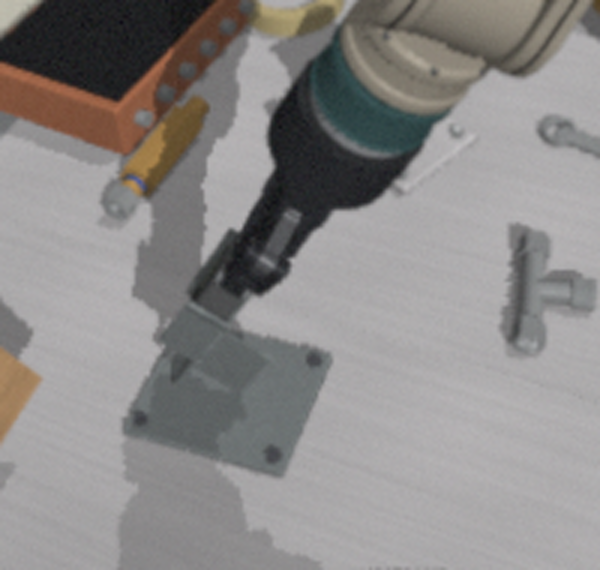

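The side view shows the gripper closed across the probe near its butt, above the cheeks. The width reading of 0.468 (39.8 mm) matches the 40 mm body.

```bash
cat > carry.py <<'E'
from h import *
from bench import ctrl
S=np.load("seat.npz"); z=S["A"][:,2]; g=S["g"]
ctrl.move_straight(g+.145*z,.1)
st=ctrl.state(); print(st["clock"],st["force"],st["width"],st["finger_force"])
T=frame(35,-2.82); a=-T.as_matrix()[:,2]; e=np.array([.5346,-.2678,.1504]); L=.167
np.savez("rel.npz",a=a,e=e,rv=T.as_rotvec(),L=L)
ctrl.reach([.42,.0,.42],frame(33,2).as_rotvec())
ctrl.reach(e+a*(L+.025),T.as_rotvec()); ctrl.dwell(.3)
st=ctrl.state(); print(st["clock"],st["eef_pos"]-(e+a*(L+.025)),st["force"],st["width"])
grab(ctrl,"wrist","pre")
# where pin end & spindle end should appear
X=np.array([e+a*.025,e,e+a*.095,e+a*(.095+.0)])
print(np.round(proj("pics/pre.npz",X),1))
i=cv2.imread("pics/pre.png"); c=i[110:290,160:360]; c=cv2.convertScaleAbs(c,alpha=1.6,beta=10)
cv2.imwrite("pics/prec.png",cv2.resize(c,None,fx=3.3,fy=3.3,interpolation=cv2.INTER_CUBIC))
E
python3 carry.py
```

```text
21.8 [-0.24154438 -0.54788638 -1.93518623] 0.4625265201238186 60.3795862197876
27.8833 [0.00047635 0.00074636 0.00066636] [-0.10012352  0.24445277 -2.12831882] 0.46554239644881207
[[260.2 174.2]
 [260.1 168.4]
 [260.6 196.5]
 [260.6 196.5]]
```

View pics/prec.png

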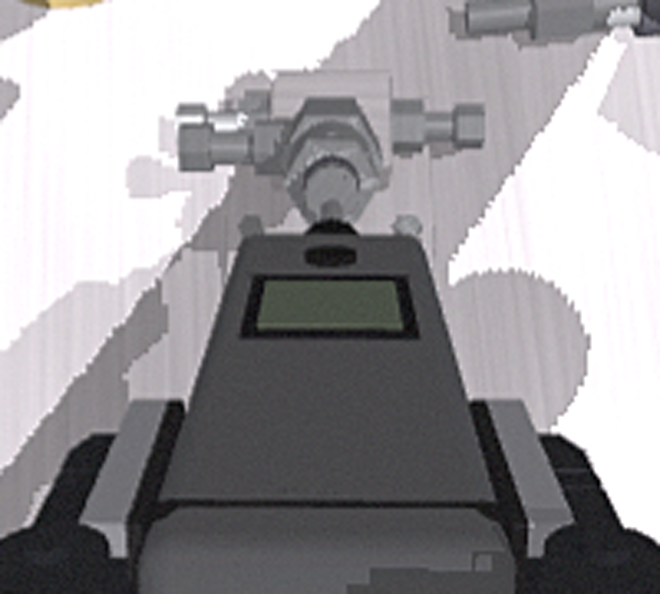

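The wrist view shows the pin end at crop (331,208) and the spindle disc at (331,190). Both match the projected positions, so the pin is in line with the spindle.

```bash
cat > press.py <<'E'
from h import *
from bench import ctrl
r=np.load("rel.npz"); a,e,L=r["a"],r["e"],float(r["L"]); T=R.from_rotvec(r["rv"])
# tilt of the display face in the hand
P,_=cloud("pics/pre.npz"); W=T.inv().apply(P.reshape(-1,3)-ctrl.state()["eef_pos"])
# body: tool z from -0.03 to .097, face at tool x=+.012
m=(abs(W[:,0]-.012)<.004)&(abs(W[:,1])<.017)&(W[:,2]>.0)&(W[:,2]<.09); F=W[m]
n=np.linalg.svd(F-F.mean(0),full_matrices=False)[2][2]; n*=np.sign(n[0])
print(m.sum(),F.mean(0),"face normal deg y,z",np.degrees(n[1:]))
assert abs(np.degrees(n[2]))<2.5
f0=ctrl.state()["force"]@a
ax=lambda: (ctrl.state()["force"]@a-f0,(ctrl.state()["eef_pos"]-e)@a-L)
hit=ctrl.move_straight(e+a*(L-.006),.015,guard=2.5)
print("hit",hit,ax(),ctrl.state()["clock"]); ctrl.dwell(.3)
print(ax(),ctrl.state()["force"])
E
python3 press.py
```

```text
3456 [ 1.23694469e-02 -2.46036940e-05  3.35087023e-02] face normal deg y,z [ 0.10279622 -0.87448437]
hit True (np.float64(3.2073591114788207), np.float64(-0.001144192751740103)) 29.4667
(np.float64(2.2904931926444934), np.float64(-0.00133864262216149)) [ 0.05308206 -0.65786235  2.02327078]
```

```bash
cat > press2.py <<'E'
from h import *
from bench import ctrl
r=np.load("rel.npz"); a,e,L=r["a"],r["e"],float(r["L"])
f0=np.array([-.100,.244,-2.128])@a
def ax():
    s=ctrl.state(); return s["force"]@a-f0,(s["eef_pos"]-e)@a-L
c=-.0013   # contact
for d in (.003,.0045,.0055,.0065,.0075):
    ctrl.move_straight(e+a*(L+c-d),.01); ctrl.dwell(.15)
    f,h=ax(); print(d,round(f,2),round(h*1e3,2))
    if f>7.4: break
    if f>6.4: c-=0
for k in range(3):
    ctrl.dwell(1.0); print(ax(),ctrl.state()["clock"])
st=ctrl.state(); print(st["force"],st["width"],R.from_rotvec(st["tcp_rot"]).apply([0,0,-1])@a)
E
python3 press2.py
```

```text
0.003 6.19 -4.35
0.0045 8.59 -5.81
(np.float64(7.800593162356214), np.float64(-0.005778252324557198)) 31.85
(np.float64(8.48899333797214), np.float64(-0.005805662621488933)) 32.85
(np.float64(8.768029304147863), np.float64(-0.005781265750999853)) 33.85
[-4.62667285  0.26306277  5.40935854] 0.4649228466847518 0.9999911980527629
```

Held about 3 s at roughly 8.4 N, with 4.5–5 mm of pin travel. Next I return the probe to its rest.

```bash
cat > back.py <<'E'
from h import *
from bench import ctrl
r=np.load("rel.npz"); a,e,L=r["a"],r["e"],float(r["L"])
S=np.load("seat.npz"); A=S["A"]; z=A[:,2]; o=A[:,0]*.0008; g=S["g"]+o
ctrl.move_straight(e+a*(L+.04),.06)
ctrl.reach([.42,.0,.42],frame(33,2).as_rotvec())
ctrl.reach(g+.145*z,S["rv"]); ctrl.dwell(.2)
st=ctrl.state();f0=st["force"];print(st["clock"],st["eef_pos"]-(g+.145*z),f0,st["width"])
h1=ctrl.move_straight(g+.006*z,.08,guard=6)
st=ctrl.state();print("h1",h1,st["force"]-f0,A.T@(st["eef_pos"]-g)*1e3)
if not h1:
    h2=ctrl.move_straight(g-.003*z,.012,guard=3)
    st=ctrl.state();print("h2",h2,A.T@(st["force"]-f0),A.T@(st["eef_pos"]-g)*1e3,st["clock"])
E
python3 back.py
```

```text
40.7333 [ 4.25630518e-05 -3.18678029e-05  1.06499775e-04] [ 0.95937625  0.56780484 -1.68854801] 0.4637759600722745
h1 False [-1.58643967 -0.49900003 -0.4836122 ] [0.48117993 0.16531381 6.43850873]
h2 True [ 0.59160248 -1.50714056  5.78211377] [-0.02545782  0.0018116   0.32353832] 43.1583
```

```bash
python3 - <<'E'
from h import *
from bench import ctrl
S=np.load("seat.npz"); A=S["A"]; z=A[:,2]; g=S["g"]
ctrl.move_gripper(.75); ctrl.dwell(.2); ctrl.move_gripper(1.0)
ctrl.move_straight(g+.13*z,.1)
ctrl.dwell(.3); grab(ctrl,"wrist","end"); grab(ctrl,"top","endtop"); grab(ctrl,"side","endside"); st=ctrl.state(); print(st["clock"],st["force"])
P,_=cloud("pics/end.npz"); L=(P-S["s"]).reshape(-1,3)@A
m=(abs(L[:,0]-.012)<.006)&(abs(L[:,1])<.018)&(L[:,2]>.04)&(L[:,2]<.12);F=L[m]
n=np.linalg.svd(F-F.mean(0),full_matrices=False)[2][2];n*=np.sign(n[0]);print("face",F.mean(0),np.degrees(n[1:]))
m=(abs(L[:,2]-.13)<.006)&(abs(L[:,1])<.03)&(abs(L[:,0])<.009);print("butt z",np.median(L[m][:,2]),"y range",L[m][:,1].min(),L[m][:,1].max())
w=cv2.resize(cv2.imread("pics/end.png"),(400,300)); t=cv2.imread("pics/endtop.png"); s=cv2.resize(cv2.imread("pics/endside.png"),(400,300))
cv2.imwrite("pics/endm.png",np.hstack([np.vstack([w,s]),cv2.resize(t,(400,300)).repeat(1,0) if 0 else np.vstack([cv2.resize(t,(400,300)),cv2.resize(cv2.imread("pics/top0.png"),(400,300))])]))
E
```

```text
45.9833 [0.64676526 0.65448404 0.09117731]
face [1.22477940e-02 6.88421895e-05 8.42250927e-02] [-0.05732385  0.83909723]
butt z 0.13008756129890597 y range -0.020199533060392873 0.01988890893408718
```

View pics/endm.png

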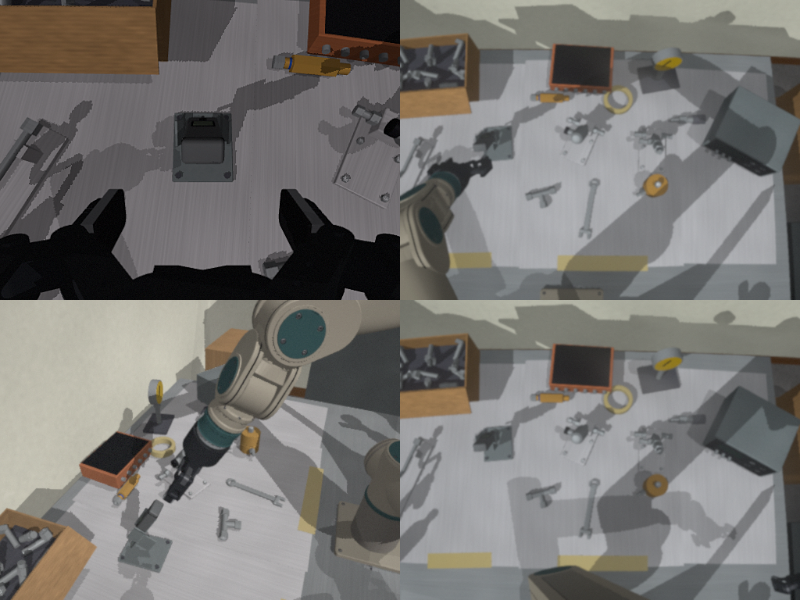

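The probe is back in its rest, at (205,150) in the wrist view, with the fit matching the pose I found it in. The gripper is clear, and the bystanders stand where they were in the first top view.

```bash
python3 -c "
from bench import ctrl
print(ctrl.close_job())"
```

```text
the job is handed in; nothing more can be done
None
```

The probe was pressed in line on the relief valve's spindle, with the pin about half-way in (roughly 8.4 N), and held still for about 3 s; it is now back in its rest, pin down and released, the bystanders look undisturbed, and the job was handed in at about 46 s.

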